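Test a quartz heater rod in the clamp tester and stand it in the crock

ROBOT

A 6-joint arm with a two-finger parallel gripper is mounted at the origin on the work surface. World frame = base frame: x ahead of the robot, y to its left, z up, the work surface at z = 0. Lengths are in m, angles in degrees, forces in N, time in s.
With the tool pointing down it reaches from about 0.3 to 0.75 m from the base axis. Payload 8.5 kg.
Tool frame: the origin (TCP) lies midway between the tips of the shut fingers; the grasp point (between the pads) lies 19 mm behind it (env.tcp_to_grasp is the z of the grasp point in the tool frame, in m); z points along the fingers, y is the line along which they close (so a half turn about z gives the same grasp; the last joint's range is limited). The gripper opens to 85 mm and grips with 20 to 120 N. Pads are 22 mm wide; open, the fingers measure 114 mm over their backs; the gripper's body (76 mm by 85 mm) begins 54 mm behind the grasp point. The pads swing forward as they close: fully open they stand 13 mm farther back than shut.
Start: joints at [-78.226, 21.807, 74.336, -0, 83.858, -12.336], TCP at [0.225, -0.502, 0.231] pointing down, gripper open.
Joint ranges: [-178.18, 178.18], [-50.72, 133.34], [12.68, 142.11], [-81.47, 261.47], [9.98, 163.14], [-165.26, 165.26]. Speed limits (degrees/s): [136.94, 136.94, 180, 180, 180, 180].

INTERFACE

Orientations are given as a 3x3 rotation matrix whose columns are the frame's x, y, z axes.
In Python, from rig import env, imaging, job, models gives the robot as it stands. The module is installed in compiled form; this text tells all that it offers.
- The arm moves only by the tool jog_arm, never from a script. Its argument "plan" is text: rows parted by semicolons, each of 7 numbers parted by spaces: the turn, a rotation vector about the tool's x, y, z in degrees, then the shift along the tool's x, y, z in cm, then the closure in counts, from 0 (fully open) to 255 (shut). In form: rx ry rz x y z claw; .... A call has 1 to 10 rows; each row shifts and turns the commanded pose from where the row before left it, along the tool's axes as they then stand; what a row does not reach is not made up. A row lasts 1/12 s, in which the tool goes at most 41.7 mm and 7.16 degrees, less where a joint would pass 70% of its speed; a pose out of reach is approached as far as the arm can. A call with a gripper value outside its range is refused whole. The fingers move at their own pace and stop on an object; "grip_force" is the grip in N (left out, the last holds). Time passes only in rows, so rows that do not move let the fingers close. It gives the time, the measured TCP pose, the force, the opening and the grip force at its end, in the units of the state.
- env.observe(): the state, without advancing time (a new reading comes with each control period).
- imaging.get_image(name): name is "scene" or "side" or "wrist"; returns a dict with "pixels" (420x560x3 uint8, red, green, blue), "depth" (420x560 float32, m along the optical axis (not along the pixel's ray), 0 where there is no reading), "fov_y" (degrees; the focal length in pixels is half the picture's height over the tangent of half this angle, whatever the lens; pixels are square), "cx", "cy" (the principal point, pixels), "world_from_camera" (4x4, takes a point from camera to world coordinates). Camera axes: x right, y down, z forward; pixel columns grow to the right and rows downward; lengths in m; the calibration is good to about 2 mm. A picture is of the moment at which its call begins.
- job.close_job(): hands the job in; it is judged then, once.
Trained networks look in the newest picture that a camera, given by its name, has taken for a name from the list of things; names that differ only in an ending like _2 or _b are one class to them, and where a whole thing is asked for, a point or a joint stands for the part that bears it (a point fixed in the world has none). Each returns a list of dicts, best first, with "confidence" (0 to 1); they miss things now and then, are a little off and sometimes report something else, mostly with a low value. They report only what shows in the picture. A call takes as long as a camera call. They do not tell look-alikes from the thing itself.
- models.outline_of(camera, query): "region" (420x560 bool, what is visible of it) and "bbox" ([centre column, centre row, width, height] in pixels, round what is visible of it).
- models.tip_of(camera, query): "at" ([column, row] in pixels: a listed point, or the origin of a listed thing).
The state is a dict: "time_s": time; "q": joint angles; "qvel": joint speeds; "joint_efforts": joint torques, N m; "position": TCP position; "tool_rot": TCP orientation; "ft_force": force on the tool from outside, world axes, zero at the start; "wrist_torque": the same for the moment, N m; "grip_width": finger opening in m; "gripper_force": force on a finger pad.
Only numpy, scipy, OpenCV 4.12 (cv2) and the standard library are available. Lean on these libraries where they do the work, as an engineer would, in place of code of your own. Each camera call takes 0.05 s, during which the arm holds its last target. There are 200 camera calls.

TASK

Lay the long heater rod across the two brass contact posts of the tester, an end cap in each, swing the toggle clamp over centre onto it and let go, so that it stays locked on the rod for two seconds while the meter reads. Then swing the clamp fully back, take the rod out and stand it upright in the terracotta crock. The rod is glass: do not drop it, and leave everything else on the bench as it is.

Things in the scene. Friction and masses are not known exactly. Their poses are not given: they have to be found in the camera images.
- rod: the long heater rod: a frosted tube 12 mm in diameter with a plain steel cap 16 mm in diameter and 28 mm long on each end, 240 mm long in all, about 60 g, the same both ways round. Origin at its centre, x along the rod. At the start it lies level in one of the two lanes of the wooden cradle, its axis 45 mm above the bench.
- stub: bystander: a broken heater rod, 130 mm long with a cap on one end only, in the other lane of the cradle. Origin at its centre, x along it.
- cradle_mid (a point): wooden cradle, 130 x 108 mm, that carries the two rods 56 mm apart in V notches. The point lies midway between the two rods at the height of their axes; x along the rods. The notches are in two cross rails 10 mm thick at 30 mm either side of the middle; the rods reach over the cradle's base beyond them.
- rod_seat (a point): nest of the tester (fixed): the place of the rod's centre when it rests in the two brass V posts, 60 mm above the bench. y along the rod's line, z up, x from clamp to meter box. Posts 12 mm thick, 105 mm either side, so each carries the middle of a cap; V mouths 36 mm wide, tops 6 mm above the rod's axis. 45 mm are free under the axis. Meter box: from 74 mm away on +x, 65 mm above the bench.
- bar_pivot (a point): hinge of the clamp's arm, 60 mm above the bench, 95 mm from rod_seat on its -x side; same axes as rod_seat. With the clamp open the arm stands upright here, about 20 mm wide, its tip 172 mm above the bench (the open handle reaches 182 mm); shut, it lies level and its foot is over rod_seat.
- clamp_pivot (a point): the fixed hinge of the clamp's handle, 69 mm above the bench; the hinge line is y, and x points to the rod (the axes of rod_seat).
- clamp_grip (a point): middle of the handle's black rubber grip, 80 mm from clamp_pivot. The grip is 62 mm long (51 to 113 mm from the pivot), 20 mm wide along the hinge line and 16 mm thick. It moves on an arc about clamp_pivot: straight up from the pivot when the clamp is open, level and away from the rod when shut (then 69 mm above the bench, 54 mm above the board).
- clamp_handle (a joint): angle of the clamp's handle, rad: 0 fully open (handle within 5 degrees of upright, arm upright), 1.5 fully shut against its stop (handle level). The pressure of the foot is greatest at about 1.41 (dead centre); beyond that the clamp locks itself and stays. Friction keeps it where it is left elsewhere. It takes about 2 to 6 N at the grip.
- clamp_foot: the rubber foot, 18 mm in diameter, on the end of the clamp's arm; the origin is in the middle of its underside. It is sprung and presses the middle of the rod down with about 10 N when the clamp is shut on it.
- crock: the plain round terracotta crock without handle, open at the top, 112 mm high and 76 mm across the rim, loose, 0.7 kg. Origin in the middle of its underside.
- crock_in (a point): middle of the crock's inner floor, 7 mm above the bench; the inside is about 62 mm across at the floor and 66 mm at the rim (105 mm above the floor).
- mug: bystander: white mug with a handle, 90 mm high, 78 mm across.
- dish: bystander: shallow steel dish for screws, 84 mm across, 22 mm high.
- driver: bystander: screwdriver lying on the bench, 190 mm long.
- tape: bystander: roll of black tape lying flat, 90 mm across, 19 mm high.
- pliers: bystander: pliers lying flat, about 140 mm long.
There are look-alikes about, which are no part of the job. There is more than one size of the crock; the one meant has the size given above. Leave any red look-alike of the rod alone.

How it is judged (in metres and radians):
On the way, in this order (a step that is already met when the one before it is completed fails the run):
1. the long rod lies in both brass posts, a cap in each (distance between rod and rod_seat below 0.013 m and angle between the x axis of rod and the y axis of rod_seat, either way round below 0.07 rad and value of joint clamp_handle below 0.6 rad), for 0.2 s.
2. the clamp is swung over centre, locked with its foot on the rod and let go, for a second (distance between rod and rod_seat below 0.013 m and angle between the x axis of rod and the y axis of rod_seat, either way round below 0.07 rad and contact force between the fingers and anything else below 0.3 N and value of joint clamp_handle above 1.44 rad and contact force between clamp_foot and rod above 4 N), for 1 s.
3. the clamp is swung back open, the rod still in the posts (distance between rod and rod_seat below 0.013 m and angle between the x axis of rod and the y axis of rod_seat, either way round below 0.07 rad and value of joint clamp_handle below 0.35 rad), for 0.1 s.
At the end, for the whole second after the job is handed in: the rod stands in the crock on its floor, leaning at most 31 degrees, its centre within 38 mm of the crock's axis and 80 to 132 mm above the inner floor, at rest; the crock stands upright on the bench; the clamp is open (handle joint below 0.5) ((angle between rod's own x axis and vertical below 0.55 rad or angle between rod's own x axis and vertical above 2.59 rad) and horizontal distance between rod and crock_in below 0.038 m and z of rod in the frame of crock_in between 0.08 and 0.132 m and angle between crock's own z axis and vertical below 0.1 rad and height (world z) of crock below 0.01 m and value of joint clamp_handle below 0.5 rad and linear speed of each of rod, crock below 0.05 m/s); the robot touches nothing.
It fails at once if the rod is dropped (falls freely more than about 40 mm) (linear speed of rod above 0.9 m/s and contact force between the fingers and rod below 0.2 N).
It fails at once if the crock is pushed along or knocked over (distance of crock from where it was at the start of the episode above 0.05 m or angle between crock's own z axis and vertical above 0.35 rad).
It fails at once if a bystander on the bench is shifted more than 40 mm (distance of any of stub, mug, dish, driver, tape, pliers from where it was at the start of the episode above 0.04 m).
It also fails if it takes over 72 s, if anything falls off the work surface, if the arm or the gripper's body presses on something with over 40 N, if the wrist force passes 120 N, or if a joint passes its speed limit or range.

## Working session

There is one attempt and no reset: what is moved stays moved. The work goes in short steps, Python scripts to look and compute and a tool call to move; the robot and the scene stay as the last step left them, time stands still between calls to the robot, and variables do not carry over. Pictures are saved under pics/ and viewed, at most 13 in all, crops included, and the job is handed in when it is done.

Besides the shell and the picture viewer there is one more tool, called after "Emit:" by a JSON object that holds its "method" and its "body". jog_arm: Moves the arm, as the interface text tells. Its arguments: {"type":"object","properties":{"plan":{"type":"string"},"grip_force":{"type":"number"}},"required":["plan"]}

```bash
mkdir -p pics; cat > h.py <<'E'
from rig import env, imaging, job, models
import numpy as np, cv2
def K(im):
    f=im["pixels"].shape[0]/2/np.tan(np.radians(im["fov_y"])/2); return f,im["cx"],im["cy"]
def pt(im,u,v,d=None):
    f,cx,cy=K(im)
    if d is None:
        p=im["depth"][int(v)-1:int(v)+2,int(u)-1:int(u)+2]; p=p[p>0]; d=np.median(p) if p.size else np.nan
    return (im["world_from_camera"]@np.array([(u-cx)/f*d,(v-cy)/f*d,d,1]))[:3]
def at_z(im,u,v,z):
    f,cx,cy=K(im);T=im["world_from_camera"]
    r=T[:3,:3]@np.array([(u-cx)/f,(v-cy)/f,1]);o=T[:3,3]
    return o+r*(z-o[2])/r[2]
def cloud(im,mask=None):
    f,cx,cy=K(im);v,u=np.nonzero((im["depth"]>0)&(True if mask is None else mask));d=im["depth"][v,u]
    P=np.c_[(u-cx)/f*d,(v-cy)/f*d,d,np.ones(len(d))]@im["world_from_camera"].T
    return P[:,:3],u,v
def save(im,n): cv2.imwrite("pics/"+n,im["pixels"][:,:,::-1])
E
python3 - <<'E'
from h import *
np.set_printoptions(precision=3,suppress=True)
Z=dict(rod=.045,stub=.045,cradle_mid=.045,rod_seat=.06,bar_pivot=.06,clamp_pivot=.069,clamp_grip=.149,crock=0,crock_in=.007,mug=0)
ims=[]
for c in("scene","side"):
    im=imaging.get_image(c);ims.append(im["pixels"]);print(c,im["fov_y"],im["world_from_camera"][:3,3])
    for q in Z:
        for r in models.tip_of(c,q)[:4]:
            u,v=r["at"];print(c,q,round(r["confidence"],2),np.round([u,v]),at_z(im,u,v,Z[q]))
    for q in("rod","crock","stub"):
        for r in models.outline_of(c,q)[:4]:
            P,_,_=cloud(im,r["region"]);print("outl",c,q,round(r["confidence"],2),np.round(r["bbox"]),np.percentile(P,2,0) if len(P) else 0,np.percentile(P,98,0) if len(P) else 0)
    cv2.imwrite(f"pics/{c}0.png",im["pixels"][:,:,::-1])
E
```

```text
scene 51.388605445130466 [ 1.083 -0.816  0.859]
scene rod 0.91 [117. 278.] [ 0.243 -0.396  0.045]
scene rod 0.83 [200. 320.] [ 0.523 -0.376  0.045]
scene stub 0.83 [214. 306.] [ 0.521 -0.323  0.045]
scene stub 0.68 [204. 310.] [ 0.51  -0.347  0.045]
scene cradle_mid 0.87 [204. 312.] [ 0.514 -0.352  0.045]
scene cradle_mid 0.24 [276. 201.] [0.388 0.123 0.045]
scene rod_seat 0.81 [322. 259.] [ 0.662 -0.047  0.06 ]
scene bar_pivot 0.68 [292. 246.] [ 0.565 -0.049  0.06 ]
scene bar_pivot 0.4 [276. 201.] [0.4   0.107 0.06 ]
scene clamp_pivot 0.58 [281. 236.] [ 0.522 -0.039  0.069]
scene clamp_grip 0.8 [277. 213.] [ 0.511 -0.04   0.149]
scene crock 0.84 [344. 194.] [0.524 0.339 0.   ]
scene crock 0.82 [366. 214.] [0.639 0.279 0.   ]
scene crock 0.57 [308. 192.] [0.412 0.285 0.   ]
scene crock_in 0.73 [358. 213.] [0.618 0.26  0.007]
scene crock_in 0.66 [323. 257.] [0.633 0.012 0.007]
scene crock_in 0.62 [346. 192.] [0.528 0.346 0.007]
scene crock_in 0.51 [312. 190.] [0.421 0.292 0.007]
scene mug 0.57 [202. 257.] [ 0.333 -0.177  0.   ]
outl scene rod 0.66 [201. 321.  93.  38.] [ 0.415 -0.409 
[... 1497 characters left out ...]
.548 -0.086  0.   ]
outl side rod 0.74 [256. 193. 142. 107.] [ 0.431 -0.181  0.009] [0.767 0.1   0.14 ]
outl side rod 0.65 [330. 133.  46.  16.] [ 0.477 -0.391  0.04 ] [ 0.631 -0.349  0.057]
outl side rod 0.5 [418. 191.  70.   9.] [ 0.106 -0.434  0.005] [ 0.288 -0.302  0.021]
outl side crock 0.87 [183. 239.  16.  24.] [0.6   0.237 0.013] [0.648 0.284 0.076]
outl side crock 0.81 [186. 274.  32.  49.] [0.482 0.311 0.003] [0.554 0.381 0.116]
outl side crock 0.73 [227. 289.  20.  29.] [0.383 0.25  0.002] [0.435 0.328 0.076]
outl side stub 0.6 [330. 146.  34.  21.] [ 0.453 -0.361  0.006] [ 0.589 -0.304  0.057]
outl side stub 0.27 [279. 178.  14.  27.] [ 0.499 -0.056  0.061] [ 0.541 -0.034  0.183]
```

View pics/scene0.png

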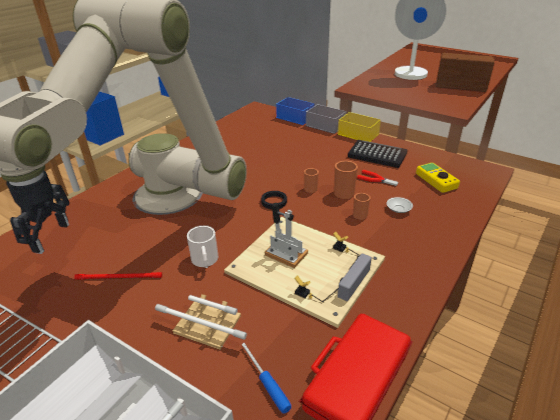

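View pics/side0.png

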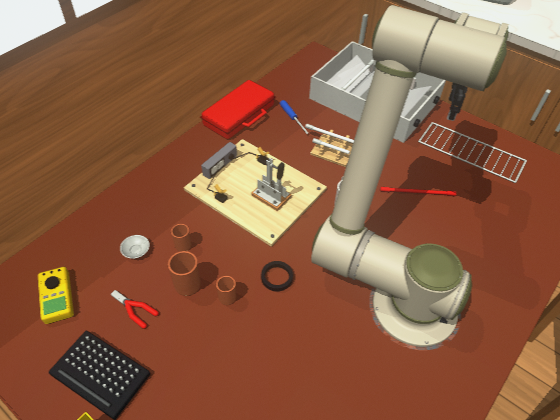

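The scene picture shows these candidates:
- **Rods:** a long frosted rod in the cradle at (200,320), the stub beside it at (213,304), and a red look-alike on the bench at (118,276). The frosted one in the cradle, about 240 mm long, is the one meant.
- **Crocks:** three at (345,180), (361,206) and (311,180). The first is 112 mm high and the others 75 mm, so the first is meant.

I'll confirm both in one crop and refine the axes.

```bash
python3 - <<'E'
from h import *
np.set_printoptions(precision=4,suppress=True)
im=imaging.get_image("scene")
r=models.outline_of("scene","rod")
m=[x for x in r if abs(x["bbox"][0]-201)<15][0]["region"]
P,u,v=cloud(im,m);P=P[(P[:,2]>.035)&(P[:,2]<.06)]
c=np.median(P,0);d=cv2.fitLine(P[:,:2].astype(np.float32),cv2.DIST_HUBER,0,.01,.01).ravel();t=(P[:,:2]-d[2:])@d[:2]
print("rod dir",d, np.degrees(np.arctan2(d[1],d[0])),"ends",d[2:]+d[:2]*np.percentile(t,.5),d[2:]+d[:2]*np.percentile(t,99.5),"z",np.percentile(P[:,2],[5,50,95]))
P,u,v=cloud(im);hsv=cv2.cvtColor(im["pixels"],cv2.COLOR_RGB2HSV)[v,u]
# brass posts & crock rim
for c in("scene","side"):
    if c=="side": im=imaging.get_image(c);P,u,v=cloud(im);hsv=cv2.cvtColor(im["pixels"],cv2.COLOR_RGB2HSV)[v,u]
    b=(P[:,2]>.045)&(P[:,2]<.072)&(P[:,0]>.56)&(P[:,0]<.76)&(abs(P[:,1]+.047)<.15)&(hsv[:,1]>120)&(hsv[:,0]>15)&(hsv[:,0]<35)
    for s in(P[:,1]>-.047,P[:,1]<-.047):
        q=P[b&s];print(c,"post",len(q),np.median(q,0),q.min(0),q.max(0))
    k=(P[:,2]>.1085)&(P[:,2]<.118)&(abs(P[:,0]-.52)<.07)&(abs(P[:,1]-.345)<.07);q=P[k]
    if len(q)>4: print(c,"rim",len(q),cv2.minEnclosingCircle(q[:,:2].astype(np.float32)),q[:,2].max())
    if c=="scene":
        p=im["pixels"];A=cv2.resize(p[280:360,140:260],None,fx=3.3,fy=3.3,interpolation=cv2.INTER_CUBIC);B=cv2.resize(p[150:300,270:390],None,fx=3.3,fy=3.3,interpolation=cv2.INTER_CUBIC)
        o=np.zeros((B.shape[0],A.shape[1]+B.shape[1],3),np.uint8);o[:A.shape[0],:A.shape[1]]=A;o[:,A.shape[1]:]=B;cv2.imwrite("pics/crop1.png",o[:,:,::-1])
s=env.observe();print(s["position"],s["tool_rot"],s["grip_width"],env.tcp_to_grasp)
E
```

```text
rod dir [ 0.9756  0.2197  0.5091 -0.3849] 12.691424 ends [ 0.4092 -0.4074] [ 0.6405 -0.3553] z [0.0442 0.0496 0.0534]
scene post 56 [0.6526 0.0617 0.059 ] [0.6345 0.0541 0.0473] [0.675  0.0703 0.0666]
scene post 69 [ 0.6572 -0.1474  0.0563] [ 0.6413 -0.153   0.0458] [ 0.6807 -0.1357  0.0665]
scene rim 72 ((0.5211115479469299, 0.34298208355903625), 0.03994086757302284) 0.11575437996486504
side post 50 [0.6592 0.0651 0.0596] [0.6344 0.056  0.0462] [0.6779 0.0717 0.0687]
side post 43 [ 0.6651 -0.1447  0.06  ] [ 0.6397 -0.1555  0.0477] [ 0.6826 -0.1382  0.0695]
side rim 168 ((0.5177774429321289, 0.34468308091163635), 0.039810728281736374) 0.11772554672345725
[ 0.2247 -0.502   0.2313] [[ 0.9128  0.4085 -0.    ]
 [ 0.4085 -0.9128 -0.    ]
 [-0.      0.     -1.    ]] 0.08521390153793393 -0.0187
```

View pics/crop1.png

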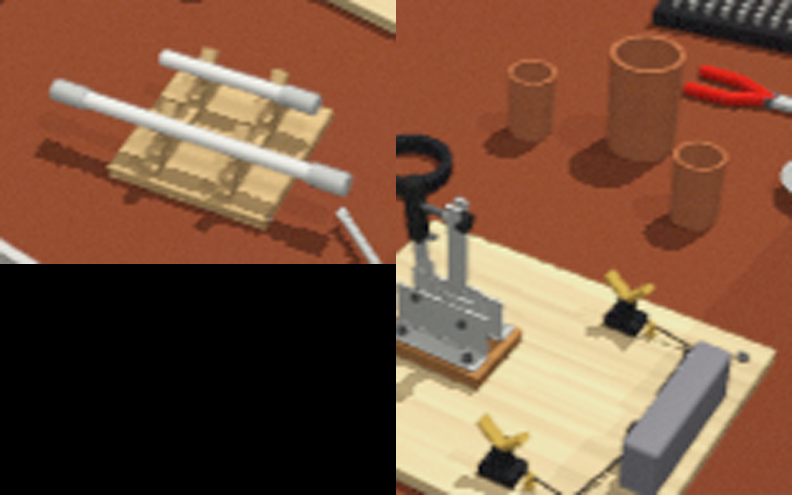

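The crop confirms both: the frosted rod with two caps in the front lane, the stub (one cap) behind it, and the tall crock between the two small ones. Next I move above the rod, fingers part closed so they clear the stub.

Emit:
{"method": "jog_arm", "body": {"plan": "0 0 0 4.06 0.14 0.7 120;0 0 0 4.06 0.14 0.7 120;0 0 0 4.06 0.14 0.7 120;0 0 0 4.06 0.14 0.7 120;0 0 0 4.06 0.14 0.7 120;0 0 0 4.06 0.14 0.7 120;0 0 0 4.06 0.14 0.7 120;0 0 0 4.06 0.18 0.7 120;0 0 5.7 0 0 0 120;0 0 5.7 0 0 0 120", "grip_force": 25}}

```text
time_s: 2.38
position: [0.5277, -0.3783, 0.1741]
tool_rot: [[0.976, 0.219, -0.001], [0.219, -0.976, 0.001], [-0.001, -0.001, -1.0]]
ft_force: [-0.9, 0.5, -1.0]
grip_width: 0.0451
gripper_force: 0.0
```

```bash
cat >> h.py <<'E'
import json
def log():
    s=env.observe();open("log.jsonl","a").write(json.dumps([list(map(float,s["q"])),list(map(float,s["position"])),np.array(s["tool_rot"]).tolist()])+"\n");return s
def totool(s,d): return np.array(s["tool_rot"]).T@np.asarray(d)*100
E
python3 - <<'E'
from h import *
np.set_printoptions(precision=4,suppress=True)
s=log();print(s["q"],s["position"],s["tool_rot"],s["grip_width"])
im=imaging.get_image("wrist");save(im,"w1.png")
P,u,v=cloud(im);hsv=cv2.cvtColor(im["pixels"],cv2.COLOR_RGB2HSV)[v,u]
d0=np.array([.9756,.2197]);n0=np.array([-.2197,.9756]);c=np.array([.526,-.380])
a=(P[:,:2]-c)@d0;b=(P[:,:2]-c)@n0
k=(abs(b)<.02)&(abs(a)<.15)&(P[:,2]>.046)&(P[:,2]<.06)&(hsv[:,1]<60)
Q=P[k];print(k.sum())
if k.sum()>20:
    d=cv2.fitLine(Q[:,:2].astype(np.float32),cv2.DIST_HUBER,0,.01,.01).ravel();t=(Q[:,:2]-d[2:])@d[:2]
    print(d,np.degrees(np.arctan2(d[1],d[0])),d[2:]+d[:2]*t.min(),d[2:]+d[:2]*t.max(),Q[:,2].max())
for r in models.tip_of("wrist","rod")+models.tip_of("wrist","cradle_mid"): print(r["confidence"],r["at"],at_z(im,*r["at"],.045))
E
```

```text
[-46.0621  34.2385  62.3344   0.0062  83.5078  31.2789] [ 0.5277 -0.3783  0.1741] [[ 0.9757  0.2191 -0.0009]
 [ 0.2191 -0.9757  0.0011]
 [-0.0006 -0.0013 -1.    ]] 0.04505720326042967
3852
[ 0.9757  0.2191  0.5375 -0.3745] 12.6577635 [ 0.4058 -0.4041] [ 0.6398 -0.3516] 0.05488249332043926
0.94 [282.0, 204.5] [ 0.5236 -0.3803  0.045 ]
0.68 [249.3, 203.0] [ 0.5187 -0.3521  0.045 ]
```

View pics/w1.png

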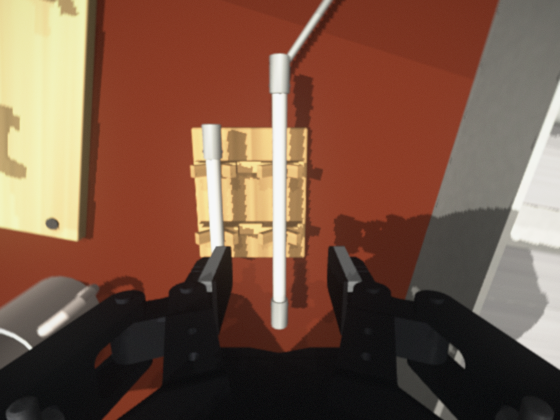

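The wrist view shows the rod at column 279, midway between the fingers (220 and 340), with both rails clear on each side. Descending to grasp.

Emit:
{"method": "jog_arm", "body": {"plan": "0 0 0 -0.45 -0.1 3.6 120;0 0 0 0 0 3.6 120;0 0 0 0 0 3.6 120;0 0 0 0 0 2.6 120;0 0 0 0 0 1.0 120;0 0 0 0 0 0 255;0 0 0 0 0 0 255;0 0 0 0 0 0 255;0 0 0 0 0 0 255", "grip_force": 25}}

```text
time_s: 3.28
position: [0.5216, -0.3793, 0.0334]
tool_rot: [[0.975, 0.221, 0.001], [0.221, -0.975, 0.0], [0.001, 0.0, -1.0]]
ft_force: [-1.3, 4.9, 1.1]
grip_width: 0.0109
gripper_force: 24.8
```

Emit:
{"method": "jog_arm", "body": {"plan": "0 0 0 0 0 -1 255;0 0 0 0 0 -3.5 255;0 0 0 0 0 -3.9 255;0 0 0 0 0 -3.9 255;0 0 0 0 0 -2.4 255;0 0 -7 0 0 0 255;0 0 -7 0 0 0 255;0 0 -7 0 0 0 255;0 0 -7 0 0 0 255;0 0 -7 0 0 0 255"}}

```text
time_s: 4.12
position: [0.5215, -0.3803, 0.181]
tool_rot: [[0.668, 0.744, 0.003], [0.744, -0.668, -0.003], [-0.0, 0.004, -1.0]]
ft_force: [0.7, 0.1, -0.6]
grip_width: 0.0107
gripper_force: 24.6
```

Emit:
{"method": "jog_arm", "body": {"plan": "0 0 -7 0 0 0 255;0 0 -7 0 0 0 255;0 0 -7 0 0 0 255;0 0 -7 0 0 0 255;0 0 -7 0 0 0 255;0 0 -7 0 0 0 255;0 0 -1.6 0 0 0 255;0 0 0 0 0 0 255"}}

```text
time_s: 4.78
position: [0.5215, -0.3803, 0.1808]
tool_rot: [[-0.024, 1.0, 0.002], [1.0, 0.024, -0.003], [-0.003, 0.002, -1.0]]
ft_force: [1.0, -0.5, -0.7]
grip_width: 0.0112
gripper_force: 24.6
```

Emit:
{"method": "jog_arm", "body": {"plan": "0 0 0 3.6 1.6 0 255;0 0 0 3.6 1.6 0 255;0 0 0 3.6 1.6 0 255;0 0 0 3.6 1.6 0 255;0 0 0 3.6 1.6 0 255;0 0 0 3.6 1.6 0 255;0 0 0 3.6 1.6 0 255;0 0 0 3.6 1.6 0 255;0 0 0 3.6 1.6 0 255;0 0 0 0.5 0.2 0 255"}}

```text
time_s: 5.62
position: [0.6613, -0.0419, 0.18]
tool_rot: [[-0.027, 1.0, 0.003], [1.0, 0.027, 0.001], [0.001, 0.003, -1.0]]
ft_force: [-0.5, 0.7, -0.7]
grip_width: 0.0109
gripper_force: 24.6
```

```bash
python3 - <<'E'
from h import *
np.set_printoptions(precision=4,suppress=True)
s=log();print(s["q"],s["position"],s["grip_width"])
im=imaging.get_image("wrist");save(im,"w2.png")
P,u,v=cloud(im);hsv=cv2.cvtColor(im["pixels"],cv2.COLOR_RGB2HSV)[v,u]
b=(P[:,2]>.052)&(P[:,2]<.07)&(P[:,0]>.61)&(P[:,0]<.71)&(abs(P[:,1]+.047)<.15)&(hsv[:,1]>110)&(hsv[:,0]>15)&(hsv[:,0]<35)
for t in(P[:,1]>-.047,P[:,1]<-.047):
    q=P[b&t];print("post",len(q)); 
    if len(q): print(np.median(q,0),np.percentile(q,2,0),np.percentile(q,98,0))
k=(P[:,2]>.19)&(P[:,2]<.215)&(abs(P[:,1]+.04)<.14)&(hsv[:,1]<70)&(abs(P[:,0]-.66)<.03)
Q=P[k];print(k.sum())
if k.sum()>20:
    d=cv2.fitLine(Q[:,:2].astype(np.float32),cv2.DIST_HUBER,0,.01,.01).ravel();t=(Q[:,:2]-d[2:])@d[:2];print("rod",d,d[2:]+d[:2]*t.min(),d[2:]+d[:2]*t.max(),np.percentile(Q[:,2],[50,98]))
for n,z in(("rod_seat",.06),("bar_pivot",.06),("clamp_pivot",.069),("clamp_grip",.149),("rod",.2)):
    for r in models.tip_of("wrist",n)[:2]: print(n,r["confidence"],r["at"],at_z(im,*r["at"],z))
c=imaging.get_image("scene");P,u,v=cloud(c)
k=(P[:,2]>.185)&(P[:,2]<.215)&(abs(P[:,1]+.04)<.14)&(abs(P[:,0]-.66)<.02)
hs=cv2.cvtColor(c["pixels"],cv2.COLOR_RGB2HSV)[v,u];Q=P[k&(hs[:,2]>120)&(hs[:,1]<60)];print("scene rod",len(Q),np.median(Q,0),Q.min(0),Q.max(0))
E
```

```text
[-13.8724  35.2612  59.4035   0.0919  85.173  -15.4248] [ 0.6613 -0.0419  0.18  ] 0.01094128805361752
post 452
[0.6433 0.0647 0.0636] [0.6351 0.0587 0.0571] [0.6762 0.0708 0.0667]
post 0
12141
rod [ 0.0276 -0.9996  0.6606  0.0015] [0.6588 0.0669] [ 0.6629 -0.0805] [0.1966 0.2104]
rod_seat 0.73 [277.8, 203.4] [ 0.6608 -0.0423  0.06  ]
bar_pivot 0.97 [162.6, 201.4] [ 0.5638 -0.043   0.06  ]
clamp_pivot 0.91 [98.0, 202.2] [ 0.5147 -0.0426  0.069 ]
clamp_grip 0.74 [96.3, 205.5] [ 0.5593 -0.0233  0.149 ]
clamp_grip 0.7 [14.5, 239.3] [ 0.51   -0.0446  0.149 ]
rod 0.92 [281.0, 268.5] [ 0.6623 -0.0345  0.2   ]
scene rod 223 [ 0.6625 -0.1162  0.1954] [ 0.6497 -0.1692  0.1851] [0.6701 0.0698 0.2076]
```

View pics/w2.png

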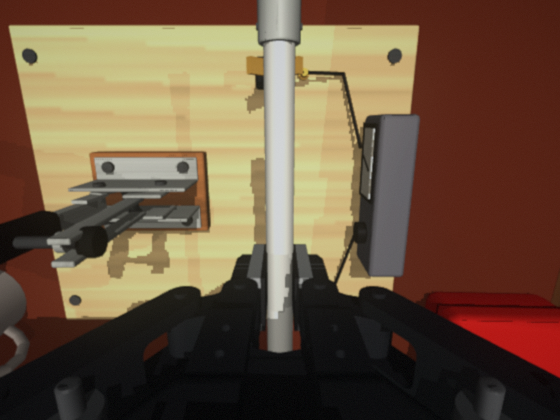

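Wrist view: the +y post is at (275,66), directly under the rod at column 279, and the clamp is open at the left. I'll check where the rod's centre sits along y, using its cap edge at row 42.

```bash
python3 - <<'E'
from h import *
np.set_printoptions(precision=4,suppress=True)
im=imaging.get_image("wrist");print("cap edge",at_z(im,280,42,.199),pt(im,280,47),pt(im,280,36))
for c in("scene","side"):
    im=imaging.get_image(c)
    for r in models.tip_of(c,"rod")[:3]: print(c,r["confidence"],r["at"],at_z(im,*r["at"],.199))
    for r in models.outline_of(c,"rod")[:3]:
        P,u,v=cloud(im,r["region"]);k=(P[:,2]>.185)&(P[:,2]<.215)
        if k.sum()>20: print(c,r["confidence"],k.sum(),np.percentile(P[k],[1,50,99],axis=0))
E
```

```text
cap edge [0.6584 0.0437 0.199 ] [0.6584 0.0427 0.1961] [0.6583 0.0459 0.1976]
scene 0.73 [322.5, 219.3] [ 0.6621 -0.0548  0.199 ]
scene 0.67 [117.2, 277.1] [ 0.4007 -0.4738  0.199 ]
scene 0.63 216 [[ 0.6524 -0.1682  0.1867]
 [ 0.6623 -0.1155  0.195 ]
 [ 0.6692  0.0613  0.1995]]
side 0.57 [417.4, 191.8] [ 0.151  -0.1895  0.199 ]
side 0.63 156 [[ 0.649  -0.042   0.1865]
 [ 0.6552  0.0229  0.1955]
 [ 0.6637  0.0731  0.2011]]
```

The rod's centre is about 7 mm behind the tool (y ≈ -0.049), so I shift +0.75 cm along the tool's x, then lower into the posts.

Emit:
{"method": "jog_arm", "body": {"plan": "0 0 0 0.75 -0.2 3.0 255;0 0 0 0 0 3.5 255;0 0 0 0 0 3.0 255;0 0 0 0 0 1.5 255;0 0 0 0 0 1.2 255;0 0 0 0 0 0.8 255;0 0 0 0 0 0 255;0 0 0 0 0 0 255"}}

```text
time_s: 6.98
position: [0.6581, -0.0404, 0.0491]
tool_rot: [[-0.023, 1.0, 0.002], [1.0, 0.023, -0.0], [-0.0, 0.002, -1.0]]
ft_force: [0.7, 0.3, -0.4]
grip_width: 0.011
gripper_force: 24.9
```

```bash
python3 - <<'E'
from h import *
np.set_printoptions(precision=4,suppress=True)
s=log();print(s["ft_force"],s["wrist_torque"],s["position"])
im=imaging.get_image("scene");P,u,v=cloud(im);hs=cv2.cvtColor(im["pixels"],cv2.COLOR_RGB2HSV)[v,u]
k=(P[:,2]>.055)&(P[:,2]<.08)&(abs(P[:,1]+.04)<.14)&(abs(P[:,0]-.66)<.025)&(hs[:,2]>110)&(hs[:,1]<60)
Q=P[k];print(len(Q),np.percentile(Q,[1,50,99],axis=0))
cv2.imwrite("pics/s2.png",cv2.resize(im["pixels"][180:320,240:400],None,fx=4,fy=4,interpolation=cv2.INTER_CUBIC)[:,:,::-1])
E
```

```text
[ 0.7036  0.3128 -0.4037] [-0.0049  0.0709 -0.0763] [ 0.6581 -0.0404  0.0491]
256 [[ 0.6485 -0.1601  0.0566]
 [ 0.661  -0.0865  0.0661]
 [ 0.6697  0.0778  0.0784]]
```

View pics/s2.png

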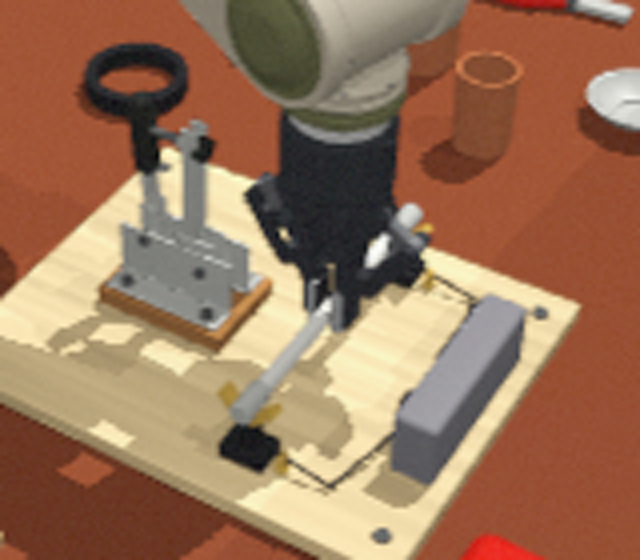

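The rod's caps lie over both brass Vs (in the crop at (245,400) and (410,225)), and its y extent of -0.160 to 0.078 puts the centre at -0.041. Releasing.

Emit:
{"method": "jog_arm", "body": {"plan": "0 0 0 0 0 0.2 255;0 0 0 0 0 0 200;0 0 0 0 0 0 150;0 0 0 0 0 0 130;0 0 0 0 0 0 130;0 0 0 0 0 0 130"}}

```text
time_s: 7.53
position: [0.6575, -0.0402, 0.0463]
tool_rot: [[-0.023, 1.0, -0.0], [1.0, 0.023, -0.0], [-0.0, -0.0, -1.0]]
ft_force: [-0.3, -0.2, -0.5]
grip_width: 0.0417
gripper_force: 0.0
```

```bash
python3 - <<'E'
from h import *
np.set_printoptions(precision=4,suppress=True)
s=log();print(s["ft_force"],s["position"],s["grip_width"],s["gripper_force"])
im=imaging.get_image("scene");P,u,v=cloud(im);hs=cv2.cvtColor(im["pixels"],cv2.COLOR_RGB2HSV)[v,u]
k=(P[:,2]>.055)&(P[:,2]<.08)&(abs(P[:,1]+.04)<.14)&(abs(P[:,0]-.66)<.025)&(hs[:,2]>110)&(hs[:,1]<60)
Q=P[k];print(len(Q),np.percentile(Q,[1,50,99],axis=0))
E
```

```text
[-0.2996 -0.1604 -0.504 ] [ 0.6575 -0.0402  0.0463] 0.04174691343980152 0.0
254 [[ 0.652  -0.1599  0.0577]
 [ 0.6611 -0.0829  0.0649]
 [ 0.6835  0.0781  0.0756]]
```

The rod is down (axis about 0.060) and released. For the clamp I'll hold the grip with the tool pointing down, fingers closing along the hinge line, and follow the handle's arc. First lift and turn.

Emit:
{"method": "jog_arm", "body": {"plan": "0 0 0 0 0 -2 130;0 0 0 0 0 -4 130;0 0 0 0 0 -4.1 130;0 0 0 0 0 -4.1 130;0 0 0 0 0 -4.1 100;0 0 -7 0 0 0 100;0 0 -7 0 0 0 100;0 0 -7 0 0 0 100;0 0 -7 0 0 0 100;0 0 -7 0 0 0 100"}}

```text
time_s: 8.42
position: [0.6575, -0.0402, 0.2293]
tool_rot: [[-0.597, 0.802, -0.0], [0.802, 0.597, 0.0], [0.0, -0.0, -1.0]]
ft_force: [0.1, 0.2, 0.0]
grip_width: 0.0519
gripper_force: 0.0
```

Emit:
{"method": "jog_arm", "body": {"plan": "0 0 -7 0 0 0 100;0 0 -7 0 0 0 100;0 0 -7 0 0 0 100;0 0 -7 0 0 0 100;0 0 -7 0 0 0 100;0 0 -7 0 0 0 100;0 0 -7 0 0 0 100;0 0 -4.5 2 0 0 100;0 0 0 3 0 0 100;0 0 0 3 0 0 100"}}

```text
time_s: 9.25
position: [0.5766, -0.0383, 0.2287]
tool_rot: [[-1.0, 0.003, -0.001], [0.003, 1.0, 0.0], [0.001, 0.0, -1.0]]
ft_force: [-0.2, -0.4, -0.0]
grip_width: 0.0519
gripper_force: 0.0
```

```bash
python3 - <<'E'
from h import *
np.set_printoptions(precision=4,suppress=True)
s=log();print(s["q"],s["position"],s["tool_rot"],s["grip_width"])
for c,w in (("wrist",1),("scene",1),("side",1)):
    im=imaging.get_image(c)
    if c=="wrist": save(im,"w3.png");print("cam",im["world_from_camera"][:3,3])
    P,u,v=cloud(im);hs=cv2.cvtColor(im["pixels"],cv2.COLOR_RGB2HSV)[v,u]
    k=(abs(P[:,0]-.51)<.03)&(abs(P[:,1]+.04)<.03)&(P[:,2]>.125)&(P[:,2]<.19)&(hs[:,2]<75)
    Q=P[k]
    if len(Q): print(c,len(Q),np.percentile(Q,[2,50,98],axis=0))
    for n,z in(("clamp_pivot",.069),("clamp_grip",.149)):
        for r in models.tip_of(c,n)[:2]: print(c,n,r["confidence"],r["at"],at_z(im,*r["at"],z))
E
```

```text
[ -15.5283   24.7521   69.9957   -0.0019   85.287  -105.379 ] [ 0.5766 -0.0383  0.2287] [[-1.      0.0026 -0.0006]
 [ 0.0026  1.      0.0001]
 [ 0.0006  0.0001 -1.    ]] 0.05191449707489867
cam [ 0.5117 -0.0373  0.3711]
wrist 1072 [[ 0.5004 -0.0526  0.1556]
 [ 0.5098 -0.044   0.1794]
 [ 0.5337 -0.0355  0.1821]]
wrist clamp_pivot 0.59 [268.4, 128.3] [ 0.5178 -0.047   0.069 ]
wrist clamp_grip 0.96 [268.6, 120.1] [ 0.5109 -0.0442  0.149 ]
scene 129 [[ 0.5011 -0.0563  0.1266]
 [ 0.5135 -0.0511  0.1583]
 [ 0.5245 -0.0384  0.1814]]
scene clamp_pivot 0.63 [281.0, 236.4] [ 0.5221 -0.0391  0.069 ]
scene clamp_grip 0.61 [277.5, 216.0] [ 0.5212 -0.0519  0.149 ]
scene clamp_grip 0.58 [294.9, 216.8] [ 0.5625 -0.0288  0.149 ]
side 72 [[ 0.4997 -0.0475  0.1291]
 [ 0.5057 -0.0388  0.1625]
 [ 0.5144 -0.0347  0.1846]]
side clamp_pivot 0.94 [276.6, 187.8] [ 0.5217 -0.0458  0.069 ]
side clamp_grip 0.45 [281.0, 170.8] [ 0.5102 -0.0493  0.149 ]
```

View pics/w3.png

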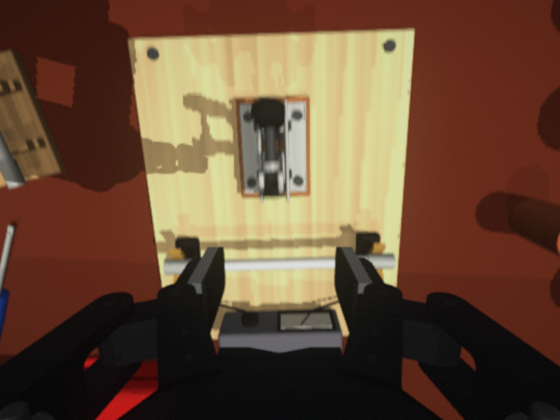

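Wrist view: the handle's black grip is at (268,112), in line with the fingers to within 6 mm, and the rod lies in both posts at row 265. Now I move over the grip, go down and take hold.

Emit:
{"method": "jog_arm", "body": {"plan": "0 0 0 3.3 -0.3 0 100;0 0 0 3.3 -0.3 0 100;0 0 0 0 0 2.6 100;0 0 0 0 0 3 100;0 0 0 0 0 2.5 100;0 0 0 0 0 1.5 100;0 0 0 0 0 0 255;0 0 0 0 0 0 255;0 0 0 0 0 0 255;0 0 0 0 0 0 255", "grip_force": 30}}

```text
time_s: 10.53
position: [0.5124, -0.0449, 0.1342]
tool_rot: [[-1.0, 0.003, 0.002], [0.003, 1.0, -0.002], [-0.002, -0.002, -1.0]]
ft_force: [0.7, -4.6, -4.5]
grip_width: 0.0195
gripper_force: 32.3
```

Emit:
{"method": "jog_arm", "body": {"plan": "0 0 0 0.7 0 0.1 255;0 0 0 0.75 -0.02 0.13 255;0 0 0 0.7 -0.02 0.22 255;0 0 0 0.69 -0.02 0.26 255;0 0 0 0.65 -0.02 0.33 255;0 0 0 0.63 -0.02 0.38 255;0 0 0 0.59 -0.02 0.44 255;0 0 0 0.55 -0.02 0.48 255;0 0 0 0 0 0 255"}}

```text
time_s: 11.28
position: [0.4596, -0.0463, 0.1113]
tool_rot: [[-1.0, 0.003, 0.004], [0.003, 1.0, -0.002], [-0.004, -0.002, -1.0]]
ft_force: [-0.9, -5.5, 4.5]
grip_width: 0.0193
gripper_force: 36.2
```

Emit:
{"method": "jog_arm", "body": {"plan": "0 0 0 0.5 0 0.53 255;0 0 0 0.46 0 0.58 255;0 0 0 0.4 0 0.62 255;0 0 0 0.36 0 0.64 255;0 0 0 0.28 0 0.68 255;0 0 0 0.24 0 0.69 255;0 0 0 0.16 0 0.71 255;0 0 0 0.1 0 0.73 255;0 0 0 0.05 0 0.88 255;0 0 0 0 0 0 255"}}

```text
time_s: 12.12
position: [0.4344, -0.0469, 0.0498]
tool_rot: [[-1.0, 0.002, 0.002], [0.002, 1.0, -0.003], [-0.002, -0.003, -1.0]]
ft_force: [-3.2, -10.4, -0.4]
grip_width: 0.0197
gripper_force: 32.8
```

Emit:
{"method": "jog_arm", "body": {"plan": "0 0 0 0 0 0.2 255;0 0 0 0 0 0.2 255;0 0 0 0 0 0 255"}}

```text
time_s: 12.37
position: [0.4345, -0.0469, 0.0463]
tool_rot: [[-1.0, 0.002, 0.002], [0.002, 1.0, -0.003], [-0.002, -0.003, -1.0]]
ft_force: [-3.3, -10.4, 0.5]
grip_width: 0.0194
gripper_force: 32.7
```

```bash
python3 - <<'E'
from h import *
np.set_printoptions(precision=4,suppress=True)
s=log();print(s["position"],s["ft_force"])
for c in("scene","side"):
    im=imaging.get_image(c)
    P,u,v=cloud(im);hs=cv2.cvtColor(im["pixels"],cv2.COLOR_RGB2HSV)[v,u]
    k=(abs(P[:,0]-.62)<.055)&(abs(P[:,1]+.043)<.016)&(P[:,2]>.05)&(P[:,2]<.12);Q=P[k]
    b=np.digitize(Q[:,0],np.arange(.565,.68,.015));print(c,[(round(.5575+.015*i,3),round(float(np.percentile(Q[b==i,2],90)),4)) for i in range(9) if (b==i).sum()>3])
    if c=="scene": cv2.imwrite("pics/s4.png",cv2.resize(im["pixels"][180:320,230:390],None,fx=4,fy=4,interpolation=cv2.INTER_CUBIC)[:,:,::-1])
E
```

```text
[ 0.4345 -0.0469  0.0463] [ -3.2939 -10.4015   0.4853]
scene [(0.573, 0.0835), (0.588, 0.0809), (0.603, 0.0805), (0.617, 0.081), (0.632, 0.0817), (0.647, 0.0907), (0.662, 0.1052), (0.677, 0.0827)]
side [(0.573, 0.0851), (0.588, 0.0831), (0.603, 0.0856), (0.617, 0.0831), (0.632, 0.0828), (0.647, 0.1016), (0.662, 0.1023), (0.677, 0.084)]
```

View pics/s4.png

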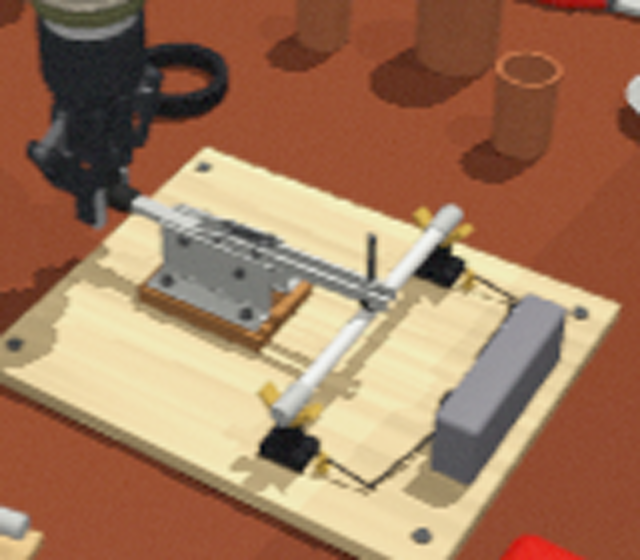

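The arm lies level with its foot on the rod at (375,300), but I feel no stop yet. I'll press a little further before letting go.

Emit:
{"method": "jog_arm", "body": {"plan": "0 0 0 0 0 0.2 255;0 0 0 0 0 0.2 255;0 0 0 0 0 0.2 255;0 0 0 0 0 0 255"}}

```text
time_s: 12.8
position: [0.4356, -0.047, 0.0427]
tool_rot: [[-1.0, 0.001, 0.007], [0.001, 1.0, -0.005], [-0.007, -0.005, -1.0]]
ft_force: [-7.5, -6.7, 32.9]
grip_width: 0.0197
gripper_force: 37.7
```

The stop is felt (33 N). Let go and wait.

Emit:
{"method": "jog_arm", "body": {"plan": "0 0 0 0 0 -0.5 255;0 0 0 0 0 0 100;0 0 0 0 0 0 100;0 0 0 0 0 0 100;0 0 0 0 0 0 100;0 0 0 0 0 0 100;0 0 0 0 0 0 100;0 0 0 0 0 0 100;0 0 0 0 0 0 100;0 0 0 0 0 0 100"}}

```text
time_s: 13.63
position: [0.4335, -0.0453, 0.0443]
tool_rot: [[-1.0, 0.003, -0.0], [0.003, 1.0, 0.0], [0.0, 0.0, -1.0]]
ft_force: [0.9, -0.4, -0.7]
grip_width: 0.0521
gripper_force: 0.0
```

Emit:
{"method": "jog_arm", "body": {"plan": "0 0 0 0 0 0 100;0 0 0 0 0 0 100;0 0 0 0 0 0 100;0 0 0 0 0 0 100;0 0 0 0 0 0 100;0 0 0 0 0 0 100;0 0 0 0 0 0 100;0 0 0 0 0 0 100;0 0 0 0 0 0 100;0 0 0 0 0 0 100"}}

```text
time_s: 14.47
position: [0.4335, -0.0453, 0.0443]
tool_rot: [[-1.0, 0.003, 0.0], [0.003, 1.0, -0.0], [-0.0, -0.0, -1.0]]
ft_force: [0.0, -0.8, -0.6]
grip_width: 0.0521
gripper_force: 0.0
```

Emit:
{"method": "jog_arm", "body": {"plan": "0 0 0 0 0 0 100;0 0 0 0 0 0 100;0 0 0 0 0 0 100;0 0 0 0 0 0 100;0 0 0 0 0 0 100;0 0 0 0 0 0 100;0 0 0 0 0 0 100;0 0 0 0 0 0 100;0 0 0 0 0 0 100;0 0 0 0 0 0 100"}}

```text
time_s: 15.3
position: [0.4335, -0.0453, 0.0443]
tool_rot: [[-1.0, 0.003, -0.0], [0.003, 1.0, 0.0], [0.0, 0.0, -1.0]]
ft_force: [-0.8, -0.3, -0.2]
grip_width: 0.0519
gripper_force: 0.0
```

```bash
python3 - <<'E'
from h import *
np.set_printoptions(precision=4,suppress=True)
s=log();print(s["position"],s["ft_force"],s["grip_width"])
im=imaging.get_image("wrist")
P,u,v=cloud(im);hs=cv2.cvtColor(im["pixels"],cv2.COLOR_RGB2HSV)[v,u]
k=(abs(P[:,0]-.44)<.05)&(abs(P[:,1]+.045)<.013)&(P[:,2]>.04)&(P[:,2]<.1);Q=P[k];print(len(Q))
b=np.digitize(Q[:,0],np.arange(.40,.50,.01));print([(round(.395+.01*i,3),round(float(np.percentile(Q[b==i,2],80)),4)) for i in range(11) if (b==i).sum()>5])
for c in("scene","side"):
    im=imaging.get_image(c);P,u,v=cloud(im)
    k=(abs(P[:,0]-.45)<.06)&(abs(P[:,1]+.045)<.018)&(P[:,2]>.05)&(P[:,2]<.09);Q=P[k]
    b=np.digitize(Q[:,0],np.arange(.39,.51,.015));print(c,[(round(.3825+.015*i,3),round(float(np.percentile(Q[b==i,2],85)),4)) for i in range(10) if (b==i).sum()>2])
E
```

```text
[ 0.4335 -0.0453  0.0443] [-0.7657 -0.2707 -0.2098] 0.051900330079384334
6490
[(0.405, 0.0756), (0.415, 0.0769), (0.425, 0.0769), (0.435, 0.0768), (0.445, 0.0768), (0.455, 0.0767)]
scene [(0.412, 0.0782), (0.427, 0.0777), (0.443, 0.078), (0.458, 0.0764), (0.473, 0.0733), (0.487, 0.0745), (0.502, 0.0751)]
side [(0.412, 0.0778), (0.427, 0.0772), (0.443, 0.0755), (0.487, 0.076), (0.502, 0.0763)]
```

The grip's top face is level at 0.0768 along its whole length, so the handle is fully shut, and it has been free for over 2.4 s. Taking hold again and swinging back.

Emit:
{"method": "jog_arm", "body": {"plan": "0 0 0 0 0 -0.55 100;0 0 0 0 0 0 255;0 0 0 0 0 0 255;0 0 0 0 0 0 255;0 0 0 0 0 0 255;0 0 0 -0.05 0 -0.4 255;0 0 0 -0.05 0 -0.5 255;0 0 0 -0.1 0 -0.73 255;0 0 0 -0.16 0 -0.71 255;0 0 0 -0.24 0 -0.69 255", "grip_force": 35}}

```text
time_s: 16.28
position: [0.4395, -0.0467, 0.0801]
tool_rot: [[-1.0, 0.002, -0.001], [0.002, 1.0, -0.003], [0.001, -0.003, -1.0]]
ft_force: [1.9, -9.3, -8.7]
grip_width: 0.0197
gripper_force: 35.5
```

Emit:
{"method": "jog_arm", "body": {"plan": "0 0 0 -0.28 0 -0.68 255;0 0 0 -0.36 0 -0.64 255;0 0 0 -0.4 0 -0.62 255;0 0 0 -0.46 0.02 -0.58 255;0 0 0 -0.5 0.02 -0.53 255;0 0 0 -0.55 0.02 -0.48 255;0 0 0 -0.59 0.02 -0.44 255;0 0 0 0 0 0 255"}}

```text
time_s: 16.95
position: [0.4707, -0.0459, 0.1197]
tool_rot: [[-1.0, 0.002, -0.003], [0.002, 1.0, -0.002], [0.003, -0.002, -1.0]]
ft_force: [-3.1, -10.5, -1.8]
grip_width: 0.0197
gripper_force: 36.1
```

Emit:
{"method": "jog_arm", "body": {"plan": "0 0 0 -0.63 0.02 -0.38 255;0 0 0 -0.65 0.02 -0.33 255;0 0 0 -0.69 0.02 -0.26 255;0 0 0 -0.7 0.02 -0.2 255;0 0 0 -0.75 0.02 -0.13 255;0 0 0 -0.7 0 -0.08 255;0 0 0 -0.3 0 0 255;0 0 0 0 0 0 255"}}

```text
time_s: 17.62
position: [0.5145, -0.0449, 0.1333]
tool_rot: [[-1.0, 0.003, -0.003], [0.003, 1.0, -0.002], [0.003, -0.002, -1.0]]
ft_force: [-3.2, -7.9, 1.5]
grip_width: 0.0196
gripper_force: 34.1
```

Emit:
{"method": "jog_arm", "body": {"plan": "0 0 0 0 0 0 100;0 0 0 0 0 0 100;0 0 0 0 0 0 100;0 0 0 0 0 -3 100;0 0 0 0 0 -4 100;0 0 0 0 0 -4 100;0 0 7 0 0 0 100;0 0 7 0 0 0 100;0 0 7 0 0 0 100;0 0 7 0 0 0 100"}}

```text
time_s: 18.45
position: [0.515, -0.0436, 0.2438]
tool_rot: [[-0.879, 0.478, 0.0], [0.478, 0.879, 0.0], [-0.0, 0.0, -1.0]]
ft_force: [0.1, -0.1, 0.2]
grip_width: 0.052
gripper_force: 0.0
```

Emit:
{"method": "jog_arm", "body": {"plan": "0 0 7 0 0 0 100;0 0 7 0 0 0 100;0 0 7 0 0 0 100;0 0 7 0 0 0 100;0 0 7 0 0 0 100;0 0 7 0 0 0 100;0 0 7 0 0 0 100;0 0 7 0 0 0 100;0 0 4.5 0 0 0 100;0 0 0 0 0 0 100"}}

```text
time_s: 19.28
position: [0.515, -0.0436, 0.2436]
tool_rot: [[-0.02, 1.0, 0.0], [1.0, 0.02, 0.0], [0.0, 0.0, -1.0]]
ft_force: [-0.0, 1.2, -0.3]
grip_width: 0.0519
gripper_force: 0.0
```

```bash
python3 - <<'E'
from h import *
from scipy.optimize import least_squares
np.set_printoptions(precision=4,suppress=True)
s=log();print(s["position"],s["tool_rot"],s["q"])
L=[json.loads(l) for l in open("log.jsonl")]+[[[-78.226,21.807,74.336,0,83.858,-12.336],[.2247,-.502,.2313],0]]
q=np.radians([l[0] for l in L]);p=np.array([l[1] for l in L])
c,sn=np.cos(q[:,0]),np.sin(q[:,0]);r=c*p[:,0]+sn*p[:,1];lat=-sn*p[:,0]+c*p[:,1];print("lat",lat)
a=q[:,1];b=a+q[:,2];t=b+q[:,4]
f=lambda x:np.r_[x[0]*np.sin(a)+x[1]*np.sin(b)+x[2]+x[4]*np.cos(b)-r, x[3]+x[0]*np.cos(a)+x[1]*np.cos(b)-x[4]*np.sin(b)-p[:,2]]
o=least_squares(f,[.4,.4,0,.1,0]);print(o.x,abs(o.fun).max(),"a deg",np.degrees(a),np.degrees(b))
for cam in("scene","side"):
    im=imaging.get_image(cam);P,u,v=cloud(im);hs=cv2.cvtColor(im["pixels"],cv2.COLOR_RGB2HSV)[v,u]
    k=(P[:,2]>.055)&(P[:,2]<.08)&(abs(P[:,1]+.04)<.14)&(abs(P[:,0]-.66)<.025)&(hs[:,2]>110)&(hs[:,1]<60);Q=P[k];print(len(Q),np.percentile(Q,[1,50,99],axis=0))
    k=(abs(P[:,0]-.52)<.03)&(abs(P[:,1]+.04)<.02)&(P[:,2]>.15)&(P[:,2]<.19);print("grip",np.median(P[k],0),k.sum())
E
```

```text
[ 0.515  -0.0436  0.2436] [[-0.0203  0.9998  0.0001]
 [ 0.9998  0.0203  0.0002]
 [ 0.0002  0.0001 -1.    ]] [-17.9846  17.9531  78.1866   0.0134  83.8598 -19.1507]
lat [0.1175 0.1179 0.1175 0.1175 0.1175 0.1169 0.1175 0.1176 0.1175]
[ 0.5374  0.3505  0.0001 -0.1283  0.1024] 0.0006617424224292234 a deg [34.2385 35.2612 41.9125 42.0846 24.7521 25.2835 25.4732 17.9531 21.807 ] [ 96.5729  94.6647 111.2632 111.6057  94.7478 132.1888 132.5683  96.1397
  96.143 ]
328 [[ 0.6512 -0.1588  0.0565]
 [ 0.6602 -0.0545  0.0648]
 [ 0.668   0.0771  0.0698]]
grip [ 0.5079 -0.0492  0.1631] 113
244 [[ 0.6472 -0.1558  0.0586]
 [ 0.6554 -0.0284  0.0664]
 [ 0.6672  0.08    0.0734]]
grip [ 0.5027 -0.042   0.1655] 100
```

The clamp is open again and the rod still in the posts. Now I go to the rod 50 mm from its centre toward +y, which will be the upper end in the crock, and grasp.

Emit:
{"method": "jog_arm", "body": {"plan": "0 0 0 1.27 3.62 0 120;0 0 0 1.27 3.62 0 120;0 0 0 1.27 3.62 0 120;0 0 0 1.27 3.62 0 120;0 0 0 0 0 3.8 120;0 0 0 0 0 4 120;0 0 0 0 0 4 120;0 0 0 0 0 4 120;0 0 0 0 0 2 120;0 0 0 0 0 0 120"}}

```text
time_s: 20.22
position: [0.6561, 0.0108, 0.0603]
tool_rot: [[-0.025, 1.0, -0.01], [1.0, 0.025, 0.002], [0.002, -0.01, -1.0]]
ft_force: [-0.4, -0.3, -0.0]
grip_width: 0.0449
gripper_force: 0.0
```

Emit:
{"method": "jog_arm", "body": {"plan": "0 0 0 0 0.15 1.4 120;0 0 0 0 0 0 120;0 0 0 0 0 0 255;0 0 0 0 0 0 255;0 0 0 0 0 0 255;0 0 0 0 0 0 255;0 0 0 0 0 -1 255;0 0 0 0 0 -3 255;0 0 0 0 0 -4 255;0 0 0 0 0 -4 255", "grip_force": 40}}

```text
time_s: 21.05
position: [0.6598, 0.0104, 0.1741]
tool_rot: [[-0.023, 1.0, 0.0], [1.0, 0.023, 0.0], [0.0, 0.0, -1.0]]
ft_force: [0.7, 0.5, 0.2]
grip_width: 0.0101
gripper_force: 39.1
```

Emit:
{"method": "jog_arm", "body": {"plan": "0 0 0 0 0 -4 255;0 0 0 0 0 -4 255;0 0 0 0 0 -4 255;0 0 0 0 0 -4 255;0 7 0 0 0 0 255;0 7 0 0 0 0 255;0 7 0 0 0 0 255;0 0 0 0 0 0 255"}}

```text
time_s: 21.72
position: [0.66, 0.0074, 0.3314]
tool_rot: [[-0.017, 1.0, -0.008], [0.932, 0.019, 0.363], [0.363, -0.001, -0.932]]
ft_force: [0.2, -0.6, -2.0]
grip_width: 0.0101
gripper_force: 39.2
```

```bash
python3 - <<'E'
from h import *
s=log();print(np.round(s["q"],2),s["position"],np.round(s["tool_rot"],3),s["grip_width"])
E
```

```text
[-17.54  32.89  42.28  21.52 110.57 -11.99] [0.66000199 0.00740581 0.33136807] [[-0.017  1.    -0.008]
 [ 0.932  0.019  0.363]
 [ 0.363 -0.001 -0.932]] 0.010072525080804045
```

```bash
cat > kin.py <<'E'
from h import *
from scipy.optimize import least_squares
from scipy.spatial.transform import Rotation as Ro
def fk(q,x):
    q=np.radians(q);z,y=lambda t:Ro.from_euler('z',t).as_matrix(),lambda t:Ro.from_euler('y',t).as_matrix()
    A=z(q[0])@y(q[1]);B=A@y(q[2]);R=B@z(q[3])@y(q[4]);
    p=np.array([0,0,x[0]])+z(q[0])@[0,x[1],0]+A@[0,0,x[2]]+B@[x[5],0,x[3]]+B@z(q[3])@[0,x[6],0]+R@[0,0,x[4]]
    return p,R@z(q[5])
L=[json.loads(l) for l in open("log.jsonl")]
X=least_squares(lambda x:np.concatenate([fk(l[0],x)[0]-l[1] for l in L]),[.2,.1,.5,.35,.3,.1,0.]).x
lo=np.array([-178,-50,13,-81,10.5,-165.]);hi=np.array([178,133,142,261,163,165.])
def ik(p,R,q0):
    f=lambda q:np.r_[(fk(q,X)[0]-p)*10,(fk(q,X)[1]-R).ravel()]
    o=least_squares(f,np.clip(q0,lo+.1,hi-.1),bounds=(lo,hi));return o.x,o.cost
E
python3 - <<'E'
from kin import *
np.set_printoptions(precision=4,suppress=True)
print("X",X,max(np.abs(fk(l[0],X)[0]-l[1]).max() for l in L))
q=np.array(L[-1][0]);_,R=fk(q,X);print("Off",R.T@np.array(L[-1][2]))
O=R.T@np.array(L[-1][2])
c=np.array([.5195,.344,.0])
for psi in(60,75,91,105,120):
  for tilt in(75,80,90):
    h=np.array([np.cos(np.radians(psi)),np.sin(np.radians(psi)),0]);t=np.radians(tilt)
    z=h*np.sin(t)-np.array([0,0,1])*np.cos(t);x=h*np.cos(t)+np.array([0,0,1])*np.sin(t);R=np.c_[x,np.cross(z,x),z]
    out=[]
    for zg in(.177,.31):
        p=c+[0,0,zg]+z*.019
        best=min((ik(p,R@O.T,q+d) for d in(0,np.array([0,0,20,60,-20,0]),np.array([10,0,30,90,-40,0]))),key=lambda a:a[1]);out.append((np.round(best[0]),round(best[1],5)))
    w=p-[0,0,.13]-z*X[4];print(psi,tilt,out,"wrist",np.round(w,3))
E
```

```text
X [0.1301 0.1175 0.5371 0.3508 0.2575 0.103  0.    ] 1.6240862127370193e-10
Off [[ 0. -1.  0.]
 [ 1.  0.  0.]
 [-0. -0.  1.]]
60 75 [(array([  4.,  33., 111., 109.,  58., -55.]), np.float64(0.0)), (array([  4.,  18., 103.,  94.,  54., -28.]), np.float64(0.0))] wrist [0.404 0.144 0.242]
60 80 [(array([  3.,  35., 113., 114.,  64., -60.]), np.float64(0.0)), (array([  3.,  20., 105., 101.,  57., -35.]), np.float64(0.0))] wrist [0.402 0.141 0.221]
60 90 [(array([  3.,  41., 114., 120.,  77., -68.]), np.float64(0.0)), (array([  3.,  24., 109., 113.,  66., -47.]), np.float64(0.0))] wrist [0.4   0.137 0.18 ]
75 75 [(array([  0.,  35., 104.,  91.,  69., -47.]), np.float64(0.0)), (array([  0.,  22.,  96.,  84.,  70., -25.]), np.float64(0.0))] wrist [0.46  0.121 0.242]
75 80 [(array([ -0.,  37., 105.,  96.,  73., -52.]), np.float64(0.0)), (array([ -0.,  23.,  98.,  89.,  72., -30.]), np.float64(0.0))] wrist [0.459 0.117 0.221]
75 90 [(array([ -0.,  42., 106., 102.,  82., -59.]), np.float64(0.0)), (array([ -0.,  27., 101.,  99.,  79., -39.]), np.float64(0.0))] wrist [0.458 0.114 0.18 ]
91 75 [(
[... 746 characters left out ...]
 -25.]), np.float64(0.0))] wrist [0.58  0.117 0.221]
105 90 [(array([ -0.,  48.,  86.,  79., 101., -44.]), np.float64(0.0)), (array([ -0.,  36.,  81.,  83., 104., -28.]), np.float64(0.0))] wrist [0.581 0.114 0.18 ]
120 75 [(array([  2.,  46.,  74.,  62., 105., -37.]), np.float64(0.0)), (array([  2.,  37.,  67.,  67., 112., -22.]), np.float64(0.0))] wrist [0.635 0.144 0.242]
120 80 [(array([  2.,  48.,  74.,  66., 107., -38.]), np.float64(0.0)), (array([  2.,  39.,  68.,  71., 113., -23.]), np.float64(0.0))] wrist [0.637 0.141 0.221]
120 90 [(array([  2.,  51.,  75.,  73., 113., -39.]), np.float64(0.0)), (array([  2.,  41.,  70.,  79., 116., -24.]), np.float64(0.0))] wrist [0.639 0.137 0.18 ]
```

The kinematic model fits exactly, and the crock pose (heading 91°, tilt 80°) can be reached well clear of the clamp. Tilting the tool.

Emit:
{"method": "jog_arm", "body": {"plan": "0 7 0 0 0 0 255;0 7 0 0 0 0 255;0 7 0 0 0 0 255;0 7 0 0 0 0 255;0 7 0 0 0 0 255;0 7 0 0 0 0 255;0 7 0 0 0 0 255;0 7 0 0 0 0 255;0 2.5 0 0 0 0 255;0 0 0 0 0 0 255"}}

```text
time_s: 22.55
position: [0.6601, 0.0105, 0.3297]
tool_rot: [[-0.0, 1.0, -0.024], [0.182, 0.024, 0.983], [0.983, -0.004, -0.182]]
ft_force: [0.8, 0.1, -1.4]
grip_width: 0.0104
gripper_force: 39.2
```

```bash
cat > tgt.py <<'E'
from kin import *
s=log();R=np.array(s["tool_rot"]);p=np.array(s["position"]);print("q",np.round(s["q"],1),p,np.round(R,3),s["grip_width"])
pre=np.array([.519,.4013,.3126]);print("to pre, cm tool:",np.round(totool(s,pre-p),2))
print("tilt",np.degrees(np.arccos(-R[2,2])),"roll",np.degrees(np.arcsin(R[2,1])))
q=np.array(s["q"]);O=np.array([[0,-1,0],[1,0,0],[0,0,1.]])
for a in np.linspace(0,1,5): q,c=ik(p+(pre-p)*a,R@O.T,q);print(np.round(q),round(c,6))
im=imaging.get_image("scene");save(im,"s5.png")
E
python3 tgt.py
```

```text
q [-29.5  42.8  54.7  73.7 118.5 -14.3] [0.66006721 0.01053348 0.32971244] [[-0.     1.    -0.024]
 [ 0.182  0.024  0.983]
 [ 0.983 -0.004 -0.182]] 0.010354775773485893
to pre, cm tool: [  5.42 -13.17  39.07]
tilt 79.53062890068132 roll -0.23315614492380501
[-30.  43.  55.  74. 119. -14.] 0.0
[-23.  37.  68.  73. 111. -20.] 0.0
[-16.  33.  77.  74. 102. -23.] 0.0
[ -7.  30.  83.  77.  93. -24.] 0.0
[  3.  29.  86.  81.  84. -24.] 0.0
```

View pics/s5.png

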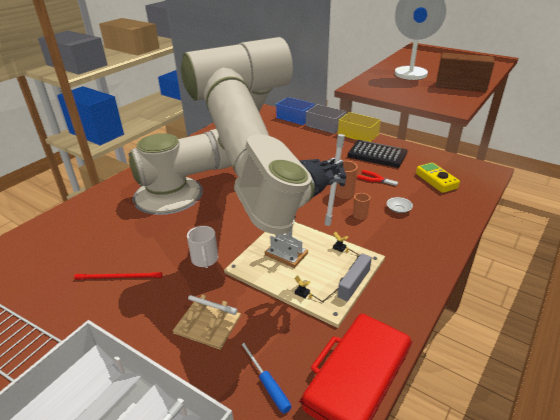

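The rod is held almost upright at (335,180), well clear of everything. Carrying it to above the crock.

Emit:
{"method": "jog_arm", "body": {"plan": "0 0 0 0.6 -1 2.8 255;0 0 0 0.6 -1.35 3.8 255;0 0 0 0.6 -1.35 3.8 255;0 0 0 0.6 -1.35 3.8 255;0 0 0 0.6 -1.35 3.8 255;0 0 0 0.6 -1.35 3.8 255;0 0 0 0.6 -1.35 3.8 255;0 0 0 0.6 -1.35 3.8 255;0 0 0 0.6 -1.35 3.8 255;0 0 0 0 0 2 255"}}

```text
time_s: 23.43
position: [0.5301, 0.3677, 0.3228]
tool_rot: [[-0.011, 1.0, -0.028], [0.185, 0.029, 0.982], [0.983, 0.006, -0.185]]
ft_force: [-0.2, -0.1, -1.3]
grip_width: 0.0098
gripper_force: 39.2
```

Emit:
{"method": "jog_arm", "body": {"plan": "0 0 0 0 -1 2.5 255;0 0 0 0 -0.4 1.2 255;0 0 0 0 0 0 255;0 0 0 0 0 0 255"}}

```text
time_s: 23.77
position: [0.5188, 0.3999, 0.3148]
tool_rot: [[-0.007, 1.0, -0.024], [0.183, 0.025, 0.983], [0.983, 0.003, -0.183]]
ft_force: [1.2, 0.5, -0.1]
grip_width: 0.01
gripper_force: 39.2
```

```bash
cat > meas.py <<'E'
from kin import *
np.set_printoptions(precision=4,suppress=True)
s=log();R=np.array(s["tool_rot"]);p=np.array(s["position"]);print("q",np.round(s["q"],1),p,s["grip_width"])
print("to pre, cm tool:",np.round(totool(s,np.array([.519,.4013,.3126])-p),2))
g=p-R[:,2]*.0137;print("expected rod axis at z .15:",g+R[:,0]*(.15-g[2])/R[2,0],"bottom",g-R[:,0]*.17)
for c in("scene","side"):
    im=imaging.get_image(c);P,u,v=cloud(im);hs=cv2.cvtColor(im["pixels"],cv2.COLOR_RGB2HSV)[v,u]
    k=(np.hypot(P[:,0]-g[0],P[:,1]-g[1]+.02)<.05)&(P[:,2]>.13)&(P[:,2]<.27)&(hs[:,1]<60)&(hs[:,2]>110);Q=P[k]
    if len(Q)>10:
        m=np.median(Q,0);print(c,len(Q),m,"model there",g+R[:,0]*(m[2]-g[2])/R[2,0],"zmin",np.percentile(Q[:,2],[1,5]))
    k=(P[:,2]>.1085)&(P[:,2]<.118)&(abs(P[:,0]-.52)<.06)&(abs(P[:,1]-.345)<.06)&(hs[:,1]>80);q=P[k]
    if len(q)>4: print(c,"rim",len(q),cv2.minEnclosingCircle(q[:,:2].astype(np.float32)))
    a=g+R[:,0]*0
    save(im,f"{c}6.png")
E
python3 meas.py
```

```text
q [  3.2  28.5  86.1  81.1  84.  -24.2] [0.5188 0.3999 0.3148] 0.010030605961885193
to pre, cm tool: [-0.19  0.02  0.18]
expected rod axis at z .15: [0.5204 0.3553 0.15  ] bottom [0.5204 0.3553 0.1502]
scene 122 [0.5215 0.3691 0.2072] model there [0.52   0.3659 0.2072] zmin [0.1505 0.1576]
scene rim 69 ((0.5183340907096863, 0.34210726618766785), 0.039813753217458725)
side 104 [0.516  0.3759 0.2232] model there [0.5198 0.3689 0.2232] zmin [0.174  0.1757]
side rim 163 ((0.5179612636566162, 0.34455785155296326), 0.03917442262172699)
```

The images put the rod axis about 4 mm beyond the model. The crock is unmoved at (0.518, 0.343). I correct for that and insert along the rod.

Emit:
{"method": "jog_arm", "body": {"plan": "0 0 0 0 0 -0.25 255;0 0 0 -3 0 0 255;0 0 0 -3 0 0 255;0 0 0 -3 0 0 255;0 0 0 -2 0 0 255;0 0 0 -1.5 0 0 255;0 0 0 -0.8 0 0 255;0 0 0 -0.5 0 0 255;0 0 0 0 0 0 255;0 0 0 0 0 0 255"}}

```text
time_s: 24.7
position: [0.5203, 0.3718, 0.1793]
tool_rot: [[-0.005, 1.0, -0.022], [0.182, 0.023, 0.983], [0.983, 0.001, -0.182]]
ft_force: [-0.3, 0.8, -0.8]
grip_width: 0.0103
gripper_force: 39.2
```

```bash
python3 - <<'E'
from kin import *
s=log();print(s["position"],s["ft_force"],s["wrist_torque"])
im=imaging.get_image("scene");a=im["pixels"][110:210,280:400]
im=imaging.get_image("side");b=im["pixels"][205:305,130:250]
cv2.imwrite("pics/ins.png",cv2.resize(np.hstack([a,b]),None,fx=3.3,fy=3.3,interpolation=cv2.INTER_CUBIC)[:,:,::-1])
P,u,v=cloud(im);k=(P[:,2]>.1085)&(P[:,2]<.118)&(abs(P[:,0]-.52)<.06)&(abs(P[:,1]-.345)<.06)&(cv2.cvtColor(im["pixels"],cv2.COLOR_RGB2HSV)[v,u][:,1]>80);print(cv2.minEnclosingCircle(P[k][:,:2].astype(np.float32)))
E
```

```text
[0.52025591 0.37175893 0.17929699] [-0.27950854  0.76795322 -0.83561888] [-0.47502032  0.05515588  0.00499929]
((0.5181551575660706, 0.3445371389389038), 0.03903012350201607)
```

View pics/ins.png

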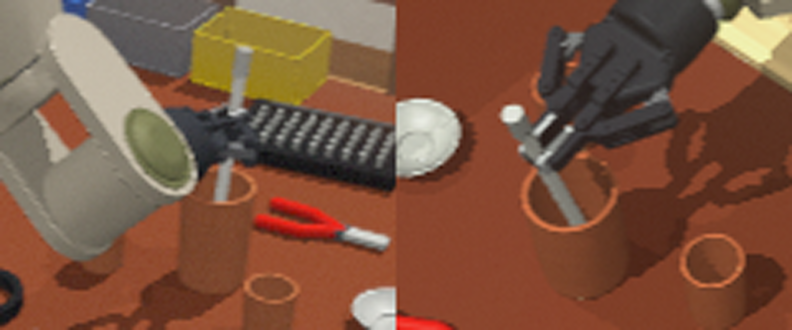

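The rod is inside the crock, clear of the rim in both views, with its foot about 6 mm above the floor. Lowering the rest of the way gently and releasing.

Emit:
{"method": "jog_arm", "body": {"plan": "0 0 0 -0.3 0 0 255;0 0 0 -0.2 0 0 255;0 0 0 0 0 0 255"}}

```text
time_s: 25.05
position: [0.5198, 0.3711, 0.1737]
tool_rot: [[-0.004, 1.0, -0.023], [0.182, 0.023, 0.983], [0.983, 0.0, -0.182]]
ft_force: [-0.0, 0.4, -0.8]
grip_width: 0.0101
gripper_force: 39.2
```

Open slowly and wait.

Emit:
{"method": "jog_arm", "body": {"plan": "0 0 0 0 0 0 225;0 0 0 0 0 0 210;0 0 0 0 0 0 190;0 0 0 0 0 0 160;0 0 0 0 0 0 130;0 0 0 0 0 0 110;0 0 0 0 0 0 110;0 0 0 0 0 0 110;0 0 0 0 0 0 110;0 0 0 0 0 0 110"}}

```text
time_s: 25.88
position: [0.5199, 0.371, 0.1737]
tool_rot: [[-0.004, 1.0, -0.023], [0.182, 0.023, 0.983], [0.983, -0.0, -0.182]]
ft_force: [0.4, 0.0, -0.8]
grip_width: 0.0483
gripper_force: 0.0
```

```bash
python3 - <<'E'
from kin import *
s=log();print(s["position"],s["ft_force"],s["grip_width"])
im=imaging.get_image("scene");a=im["pixels"][110:210,280:400]
im=imaging.get_image("side");b=im["pixels"][205:305,130:250]
cv2.imwrite("pics/rel.png",cv2.resize(np.hstack([a,b]),None,fx=3.3,fy=3.3,interpolation=cv2.INTER_CUBIC)[:,:,::-1])
E
```

```text
[0.51988479 0.37104301 0.17367653] [ 0.37785439  0.01144506 -0.79544222] 0.04829693571136235
```

View pics/rel.png

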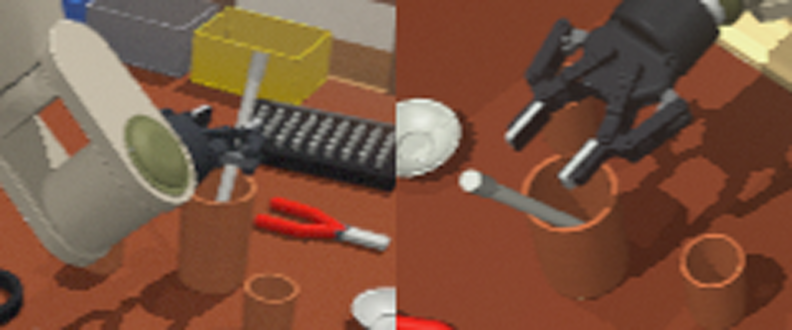

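The rod stands in the crock, leaning on the rim with its top at (470,180) in the side view, and the fingers are free. Backing off and up.

Emit:
{"method": "jog_arm", "body": {"plan": "0 0 0 0 0 -2 110;0 0 0 0 0 -3 110;0 0 0 1.5 0 -2.5 110;0 0 0 3 0 -1 110;0 0 0 3.5 0 0 110;0 0 0 3.5 0 0 110;0 0 0 3 0 0 110;0 0 0 0 0 0 110;0 0 0 0 0 0 110;0 0 0 0 0 0 110"}}

```text
time_s: 26.82
position: [0.5209, 0.3138, 0.331]
tool_rot: [[-0.003, 1.0, -0.023], [0.182, 0.023, 0.983], [0.983, -0.001, -0.182]]
ft_force: [0.1, 0.5, 0.4]
grip_width: 0.0486
gripper_force: 0.0
```

```bash
python3 - <<'E'
from kin import *
np.set_printoptions(precision=4,suppress=True)
s=log();print(s["position"],s["ft_force"])
for c in("scene","side"):
    im=imaging.get_image(c);P,u,v=cloud(im);hs=cv2.cvtColor(im["pixels"],cv2.COLOR_RGB2HSV)[v,u]
    k=(np.hypot(P[:,0]-.52,P[:,1]-.36)<.12)&(P[:,2]>.12)&(P[:,2]<.26)&(hs[:,1]<60)&(hs[:,2]>100);Q=P[k]
    if len(Q)>10:
        d=cv2.fitLine(Q.astype(np.float32),cv2.DIST_HUBER,0,.01,.01).ravel();d[:3]*=np.sign(d[2])
        print(c,len(Q),d,"lean",np.degrees(np.arccos(d[2])),"z",Q[:,2].max(),"at z.12",d[3:]+d[:3]*(.12-d[5])/d[2])
    k=(P[:,2]>.1085)&(P[:,2]<.118)&(abs(P[:,0]-.52)<.06)&(abs(P[:,1]-.345)<.06)&(hs[:,1]>80);print("rim",cv2.minEnclosingCircle(P[k][:,:2].astype(np.float32)))
    k=(abs(P[:,0]-.515)<.03)&(abs(P[:,1]+.043)<.02)&(P[:,2]>.14)&(P[:,2]<.19);print("grip",k.sum(),np.median(P[k],0) if k.any() else 0)
E
```

```text
[0.5209 0.3138 0.331 ] [0.1066 0.4555 0.4289]
scene 126 [-0.0082  0.4384  0.8987  0.5182  0.3981  0.1757] lean 26.007631 z 0.22686084280377994 at z.12 [0.5187 0.3709 0.12  ]
rim ((0.5191099643707275, 0.34191375970840454), 0.03913163021206856)
grip 130 [ 0.5082 -0.0489  0.1605]
side 124 [-0.0093  0.4514  0.8923  0.5127  0.4006  0.1779] lean 26.837952 z 0.2311287135448754 at z.12 [0.5133 0.3713 0.12  ]
rim ((0.5192101001739502, 0.344296395778656), 0.03896528482437134)
grip 63 [ 0.5047 -0.04    0.1586]
```

Final check, all within limits:
- **Rod:** it leans 26–27°, its centre is about 28 mm off the crock's axis and about 0.11 m above the floor.
- **Crock:** unmoved.
- **Clamp:** open.

Handing in.

```bash
python3 -c "
from rig import job
print(job.close_job())"
```

```text
the job is handed in; nothing more can be done
None
```

The job is handed in (no verdict was returned): the rod lay in both posts, was clamped and left locked for over two seconds, was freed again, and now stands in the tall crock leaning about 26° with the clamp open.

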